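# Change the former on the rod bender

## Task

Fit the larger of the two bending formers to the rod bender: lift it up and off its peg on the rack, lay it flat on the rubber pad and let go of it, then take it again by its rim and put it over the bender's spindle, turning it until its square hole drops over the square, so that it lies fully down on the seat. Leave the smaller former hanging on its peg.

Things in the scene. Friction and masses are not known exactly. Their poses are not given: they have to be found in the camera images.
- rack: fixed dark steel rack; origin under the middle of its 100 x 200 x 8 mm foot plate, z up, x away from the pegs' tips. An upright plate 8 mm thick, front face at x = +31 mm, top 148 mm above the bench, carries two round steel pegs that point to its -x
- left_peg (a point): point on the left (rack's y = +55 mm) peg's axis, above the rack's origin line (rack x = 0), 145 mm above the bench; axes as the rack's. The peg is 8 mm thick; a 22 mm wide collar surrounds it from rack x = +31 to +17; it ends at x = -38 mm in an upturned lip, top 11 mm above the axis. What hangs there must rise 8 to 13 mm (at most 17) and can then be drawn off along -x
- right_peg (a point): the same on the right peg (rack's y = -55 mm)
- large_former_center (a point): centre of the larger former: loose steel disc, 68 mm diameter, 22 mm thick, 0.3 to 0.55 kg, shallow groove round the rim (grips like a plain cylinder), square through hole 20 x 20 mm. z is the disc's axis; the hole's corners lie on its x and y axes. At the start it hangs by its hole on one of the pegs, axis level along the rack's x, centre 8.5 mm below the peg's axis
- small_former_center (a point): centre of the smaller former, 50 mm diameter, else like the larger one; it hangs on the other peg
- pad_top (a point): centre of the top of the fixed black rubber pad, 130 x 130 mm, 3 mm thick, lying on the bench; z up, x and y along its edges
- seat (a point): middle of the bender's round steel seat, on the spindle's axis, 36 mm above the bench, z up. Seat 52 mm wide; its foot stands on a grey base plate 180 x 130 mm, top 22 mm below the seat; low bolts and two guide posts (up to 14 mm above the seat) stand 75 mm or more from the axis. Seated, the former's centre is 11 mm above this point
- spindle_top (a point): top of the spindle, 37 mm above the seat on the same axis. From the seat up: a square 17.4 x 17.4 mm, 20 mm high; a round pilot 17 mm wide, 10 mm high; a 7 mm cone. The square's angle about the axis differs every time and is NOT measured (this point's axes do not show it): the former rests on the square until turned to within about 9 degrees (if centred) of it, then drops; alike every 90 degrees
Things that resemble listed ones, but are neither listed nor needed, are in the scene too. What is shaped like the part that bears large_former_center but pink or red is not meant.

How it is judged (in metres and radians):
On the way:
1. the larger former lies flat on the rubber pad, let go (angle between the z axis of large_former_center and the z axis of pad_top, either way round below 0.1 rad and z of large_former_center in the frame of pad_top below 0.015 m and horizontal distance between large_former_center and pad_top below 0.065 m and contact force between the fingers and large_former below 0.1 N), for 0.2 s.
At the end, for the whole second after the job is handed in: the larger former lies on the bender's seat over the square (centre within 4 mm of the spindle's axis and not more than 2.5 mm above its seated height, level to 0.06 rad), at rest and let go; the smaller former still hangs on its peg, within 30 mm of where it was (angle between the z axis of large_former_center and the z axis of seat, either way round below 0.06 rad and horizontal distance between large_former_center and seat below 0.004 m and z of large_former_center in the frame of seat below 0.0135 m and linear speed of large_former below 0.02 m/s and contact force between the fingers and large_former below 0.1 N and distance of small_former_center from where it was at the start of the episode below 0.03 m); the robot touches nothing.
It fails at once if the smaller former is taken or knocked off its peg (distance of small_former_center from where it was at the start of the episode above 0.04 m).
It also fails if it takes over 72 s, if anything falls off the work surface, if the arm or the gripper's body presses on something with over 40 N, if the wrist force passes 120 N, or if a joint passes its speed limit or range.

## Robot

A 7-joint arm with a two-finger parallel gripper is mounted at the origin on a cart in front of the work surface, level with it; the furniture and walls round the work are solid. World frame = base frame: x ahead of the robot, y to its left, z up, the work surface at z = 0. Lengths are in mm, angles in rad, forces in N, time in s.
With the tool pointing down it reaches from about 400 to 875 mm from the base axis. Payload 6.5 kg.
Tool frame: the origin (TCP) lies at the very end of the fingers, on their centre line; the grasp point (between the pads) lies 19 mm behind it (r.tcp_to_grasp is the distance from the TCP to the grasp point, in mm); z points along the fingers, y is the line along which they close (so a half turn about z gives the same grasp; the last joint's range is limited). The gripper opens to 88 mm and grips with 3 to 60 N. Pads are 18 mm wide; open, the fingers measure 123 mm over their backs; the gripper's body (75 mm by 187 mm) begins 45 mm behind the grasp point.
Start: joints at [-1.346, 0.536, -0.004, 1.538, 0.003, 1.067, -0.071], TCP at [186.362, 622.703, 238.716] pointing down, gripper open.
Joint ranges: [-2.7, 2.7], [-0.37, 2.16], [-1.27, 1.26], [0.24, 2.4], [-1.31, 4.45], [0.19, 1.91], [-2.76, 2.76]. Speed limits (rad/s): [2.39, 2.39, 3.14, 3.14, 3.14, 3.14, 3.14].

## Interface

Orientations are given as a 3x3 rotation matrix whose columns are the frame's x, y, z axes.
In Python, from workcell import r gives the robot as it stands.
- The arm moves only by the tool send_rows, never from a script. Its argument "deltas" is a list of rows, each a list of 7 numbers: the turn, a rotation vector about the tool's x, y, z in units of 5 degrees (1.0 is 5 degrees), then the shift along the tool's x, y, z in units of 0.03 m (1.0 is 0.03 m), then the gripper's target within -1 to 1 (fully open at 1, half-way at 0, shut at -1). In form: [[rx, ry, rz, x, y, z, fingers], ...]. A call has 1 to 8 rows; each row shifts and turns the commanded pose from where the row before left it, along the tool's axes as they then stand; what a row does not reach is not made up. A row lasts 1/10 s, in which the tool goes at most 50 mm and 8.59 degrees, less where a joint would pass 70% of its speed; a pose out of reach is approached as far as the arm can. A call with a number of a shift or a turn outside -1 to 1 is refused whole. A call with a gripper value outside its range is refused whole. The fingers move at their own pace and stop on an object; "force" is the grip in N (left out, the last holds). Time passes only in rows, so rows that do not move let the fingers close. It gives the time, the measured TCP pose, the force, the opening and the grip force at its end, in the units of the state.
- r.get_obs(): the state, without advancing time (a new reading comes with each control period).
- r.get_image(name): name is "scene" or "top"; returns the picture (400x640x3 uint8, red, green, blue); there is no depth.
- r.camera_params(name): a dict with "intrinsics" (3x3 intrinsics, pixels), "origin" and "orientation" of the camera in the world. Camera axes: x right, y down, z forward; pixel columns grow to the right and rows downward; lengths in mm; the calibration is good to about 2 mm. A picture is of the moment at which its call begins. camera_params takes no time and is no camera call.
- r.hand_in(): hands the job in; it is judged then, once.
The state is a dict: "time_s": time; "joint_pos": joint angles; "qvel": joint speeds; "joint_torque": joint torques, N m; "tcp_pos": TCP position; "tool_rot": TCP orientation; "force": force on the tool from outside, world axes, zero at the start; "torque": the same for the moment, N m; "gripper_width": finger opening in mm; "grasp_force": force on a finger pad.
Only numpy, scipy, OpenCV 4.12 (cv2) and the standard library are available. Lean on these libraries where they do the work, as an engineer would, in place of code of your own. Each camera call takes 0.05 s, during which the arm holds its last target. There are 200 camera calls.

## Working session

There is one attempt and no reset: what is moved stays moved. The work goes in short steps, Python scripts to look and compute and a tool call to move; the robot and the scene stay as the last step left them, time stands still between calls to the robot, and variables do not carry over. Pictures are saved under pics/ and viewed, at most 10 in all, crops included, and the job is handed in when it is done.

Besides the shell and the picture viewer there is one more tool, called after "Call:" by a JSON object that holds its "method" and its "body". send_rows: Moves the arm, as the interface text tells. Shifts and turns lie within -1 to 1; 1 stands for 0.03 m of shift or 5 degrees of turn. Its arguments: {"type":"object","properties":{"deltas":{"type":"array"},"force":{"type":"number"}},"required":["deltas"]}

```bash
mkdir -p pics
python3 - <<'E'
from workcell import r
import cv2,numpy as np
np.set_printoptions(precision=4,suppress=True)
for n in("scene","top"):
    cv2.imwrite(f"pics/{n}0.png",r.get_image(n)[:,:,::-1]); p=r.camera_params(n); print(n,p)
o=r.get_obs();print(o)
E
ls
```

```text
scene {'intrinsics': array([[511.6223,   0.    , 318.2461],
       [  0.    , 511.6223, 197.9947],
       [  0.    ,   0.    ,   1.    ]]), 'origin': array([-185.0756, 1480.0146,  955.6112]), 'orientation': array([[-0.8894, -0.2169,  0.4023],
       [-0.457 ,  0.4299, -0.7786],
       [-0.0041, -0.8764, -0.4815]])}
top {'intrinsics': array([[457.9516,   0.    , 318.3833],
       [  0.    , 457.9516, 203.7473],
       [  0.    ,   0.    ,   1.    ]]), 'origin': array([-446.1145,  109.0682, 1380.5055]), 'orientation': array([[ 0.0461, -0.8074,  0.5883],
       [-0.9989, -0.0416,  0.0212],
       [ 0.0074, -0.5886, -0.8084]])}
{'time_s': 0.1, 'joint_pos': array([-1.3462,  0.537 , -0.0044,  1.5387,  0.0026,  1.0673, -0.0712]), 'qvel': array([ 0.0018, -0.0002,  0.0003, -0.0026,  0.0007,  0.0001, -0.0003]), 'joint_torque': array([  0.0024, -57.2074,   0.9937, -25.2226,  -0.0562,   0.0135,
         0.    ]), 'tcp_pos': array([186.2213, 622.1875, 237.9792]), 'tool_rot': array([[-0.958 ,  0.2866, -0.0003],
       [ 0.2866,  0.958 , -0.0015],
       [-0.0001, -0.0015, -1.    ]]), 'force': array([ 0.4357, -0.0451, -0.0339]), 'torque': array([-0.0303,  0.0097,  0.0107]), 'grasp_force': 0.0, 'gripper_width': 88.10007341275899}
pics
```

View pics/scene0.png

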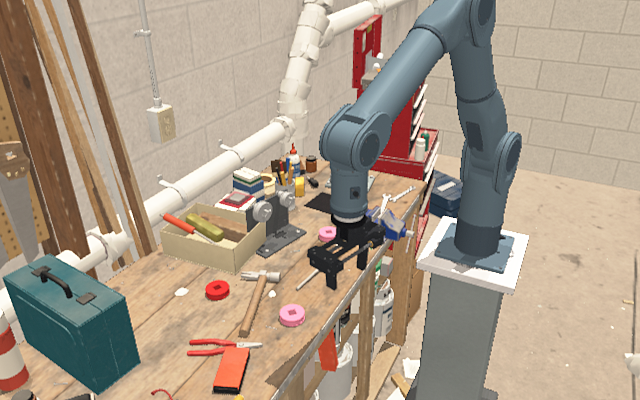

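View pics/top0.png

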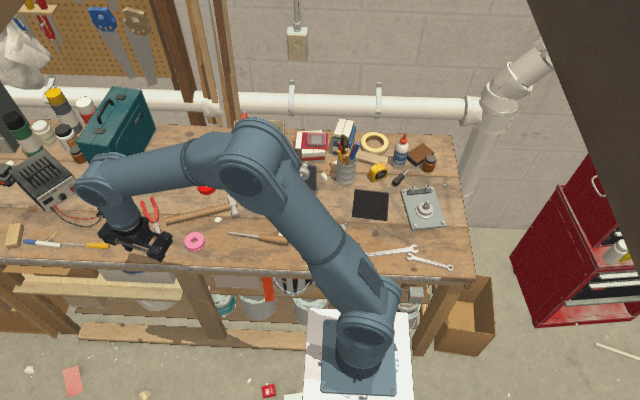

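The scene view shows the rack at about (278,225) with two formers at (262,210) and (286,198). The top view shows the pad at (370,205) and the bender at (424,207), while the arm hides the rack. I'll crop in on both.

```bash
cat > h.py <<'E'
from workcell import r
import cv2,numpy as np
np.set_printoptions(precision=4,suppress=True)
P={n:r.camera_params(n) for n in("scene","top")}
def ray(n,u,v):
    p=P[n]; d=p["orientation"]@np.linalg.solve(p["intrinsics"],[u,v,1.]); return p["origin"],d/np.linalg.norm(d)
def onz(n,u,v,z):
    o,d=ray(n,u,v); return o+d*(z-o[2])/d[2]
def proj(n,X):
    p=P[n]; c=p["intrinsics"]@(p["orientation"].T@(np.asarray(X,float)-p["origin"])); return c[:2]/c[2]
def tri(a,b):
    (o1,d1),(o2,d2)=ray("scene",*a),ray("top",*b)
    t=np.linalg.lstsq(np.c_[d1,-d2],o2-o1,rcond=None)[0]
    A,B=o1+d1*t[0],o2+d2*t[1]; return (A+B)/2,np.linalg.norm(A-B)
def crop(n,f,x,y,w,h,s,im=None):
    im=r.get_image(n)[:,:,::-1] if im is None else im
    cv2.imwrite(f,cv2.resize(im[y:y+h,x:x+w],None,fx=s,fy=s,interpolation=cv2.INTER_CUBIC)); return im
E
python3 - <<'E'
from h import *
s=cv2.imread("pics/scene0.png");t=cv2.imread("pics/top0.png")
a=cv2.resize(s[180:265,235:365],None,fx=6,fy=6,interpolation=cv2.INTER_CUBIC)[:,:780]
cv2.imwrite("pics/s1.png",a)
# pad: dark blob in top
g=t.max(2); m=(g<60).astype(np.uint8); m[:, :340]=0; m[:,400:]=0; m[:180]=0; m[225:]=0
c=max(cv2.findContours(m,0,1)[0],key=cv2.contourArea); print(cv2.contourArea(c))
q=cv2.boxPoints(cv2.minAreaRect(c)); ap=cv2.approxPolyDP(c,4,True)[:,0]; print(ap)
print(np.array([onz("top",*p,3) for p in ap]))
crop("top","pics/t1.png",395,175,65,60,10,t)
E
```

```text
842.0
[[355 190]
 [352 215]
 [385 220]
 [387 194]]
[[ 628.1122    8.879     3.    ]
 [ 511.7371   19.9596    3.    ]
 [ 495.7791  -99.8829    3.    ]
 [ 615.2162 -112.1471    3.    ]]
```

View pics/s1.png

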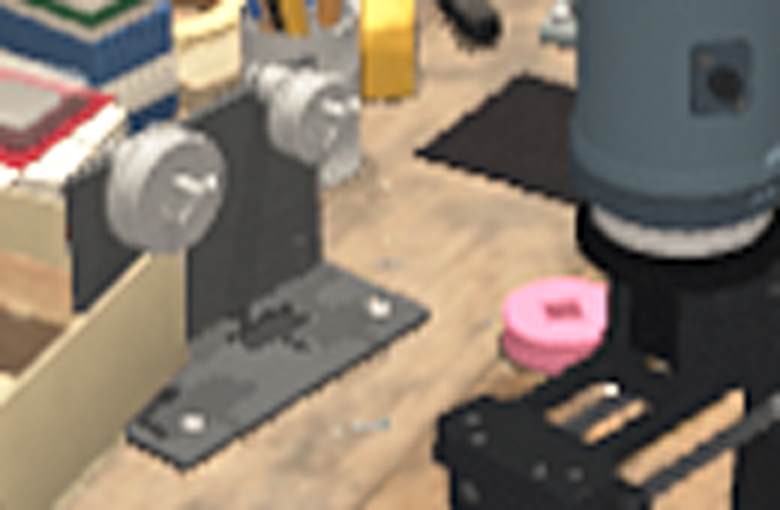

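View pics/t1.png

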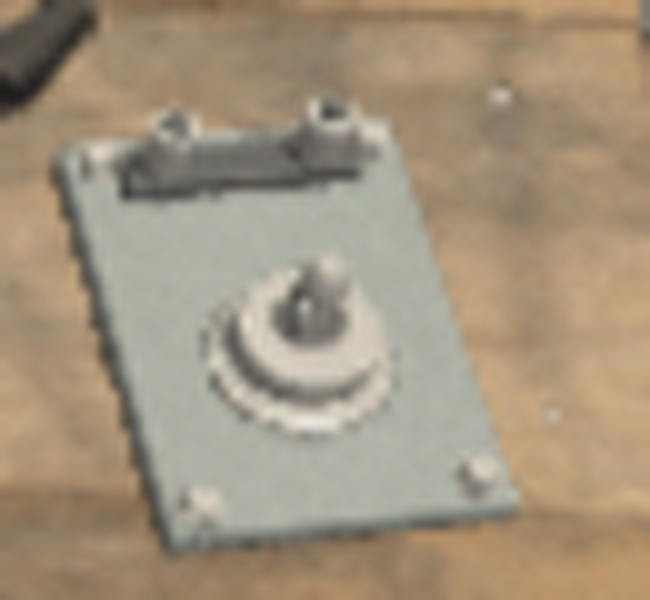

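The near former (left in the crop, about 21 px high) is the larger; the far one is about 16 px. The spindle tip is at top (427.5,201.5) and the seat ellipse is near (426,207). Next: the rack's pose from its foot-plate corners.

Run:
```python
from h import *
C=lambda x,y:(235+x/6,180+y/6)
for n,p,z in(("R",(428,315),8),("F",(183,468),0),("Ft",(183,462),8),("L",(130,432),8),("B",(325,262),8)): print(n,onz("scene",*C(*p),z))
a=onz("scene",*C(428,313),8);b=onz("scene",*C(185,458),8)
y=(b-a);L=np.linalg.norm(y);y/=L;print("len",L,y)
x=np.array([y[1],-y[0],0]);print("x",x)
o=(a+b)/2+50*x;o[2]=0;print("rack",o)
for k in(55,-55):
  for dx in (-38,-20,0):
    X=o+k*y+dx*x; X[2]=145; print(k,dx,X,(proj("scene",X)-[235,180])*6,proj("top",X))
print("seat",onz("top",426,207.2,36),"tip",onz("top",427.6,201.6,73))
print("yaw",np.degrees(np.arctan2(y[1],y[0])))
```

```text
R [530.9082 184.4962   8.    ]
F [581.8333 365.3315   0.    ]
Ft [578.3407 370.0429   8.    ]
L [618.7099 359.4242   8.    ]
B [612.317  161.1075   8.    ]
len 189.8550818147042 [0.2499 0.9683 0.    ]
x [ 0.9683 -0.2499  0.    ]
rack [604.0473 262.0571   0.    ]
55 -38 [580.9959 324.8076 145.    ] [211.2144 199.4595] [267.8716 172.1233]
55 -20 [598.4249 320.3099 145.    ] [187.4375 187.9578] [269.6879 168.3914]
55 0 [617.7904 315.3124 145.    ] [161.3806 175.3533] [271.6795 164.2993]
-55 -38 [553.5095 218.2971 145.    ] [358.0482 122.2972] [297.5818 179.4279]
-55 -20 [570.9385 213.7993 145.    ] [334.3696 111.7702] [299.2304 175.6066]
-55 0 [590.3041 208.8018 145.    ] [308.405  100.2271] [301.0377 171.4172]
seat [ 536.8522 -245.4983   36.    ] tip [ 534.7107 -243.6888   73.    ]
yaw 75.5298505503887
```

Call:
{"method": "send_rows", "body": {"deltas": [[0, 0, 0, -0.79, -0.94, -0.2, 1], [0, 0, 0, -0.79, -0.94, -0.2, 1], [0, 0, 0, -0.79, -0.94, -0.2, 1], [0, 0, 0, -0.79, -0.94, -0.2, 1], [0, 0, 0, -0.79, -0.94, -0.2, 1], [0, 0, 0, -0.79, -0.94, -0.2, 1], [0, 0, 0, -0.79, -0.94, -0.2, 1], [0, 0, 0, -0.79, -0.94, -0.2, 1]], "force": 20}}

```text
time_s: 0.9
tcp_pos: [303.6, 350.5, 286.7]
tool_rot: [[-0.958, 0.287, -0.0], [0.287, 0.958, -0.0], [0.0, -0.0, -1.0]]
force: [0.8, 0.3, -0.4]
gripper_width: 88.3
grasp_force: 0.0
```

Call:
{"method": "send_rows", "body": {"deltas": [[0, -1, 0, -0.79, -0.94, -0.2, 1], [0, -1, 0, -0.79, -0.94, -0.1, 1], [0, -1, 0, -0.79, -0.94, 0, 1], [0, -1, 0, -0.79, -0.94, 0, 1], [0, -1, 0, -0.79, -0.94, 0, 1], [0, -1, 0, -0.7, -0.94, 0, 1], [0, -1, 0, -0.7, -0.94, 0, 1], [0, -1, 0, 0, 0, 0, 1]]}}

```text
time_s: 1.7
tcp_pos: [393.8, 116.0, 337.0]
tool_rot: [[-0.729, 0.294, 0.618], [0.226, 0.956, -0.187], [-0.645, 0.003, -0.764]]
force: [-52.2, -34.7, -52.2]
gripper_width: 87.7
grasp_force: 0.0
```

Run:
```python
from h import *
s=crop("scene","pics/s2.png",235,180,130,85,6); t=crop("top","pics/t2.png",245,145,80,75,8)
cv2.imwrite("pics/sfull2.png",s);cv2.imwrite("pics/tfull2.png",t)
a=cv2.imread("pics/s2.png");b=cv2.imread("pics/t2.png")
b=cv2.resize(t[150:200,255:315],None,fx=6,fy=6,interpolation=cv2.INTER_CUBIC)
a=cv2.resize(s[185:240,245:305],None,fx=6,fy=6,interpolation=cv2.INTER_CUBIC)
h=max(len(a),len(b)); pad=lambda i:np.vstack([i,np.zeros((h-len(i),i.shape[1],3),np.uint8)])
cv2.imwrite("pics/v2.png",np.hstack([pad(a),pad(b)]))
o=r.get_obs();print(o["tcp_pos"],o["tool_rot"],o["joint_pos"],o["time_s"])
```

```text
[393.2967 120.429  336.5349] [[-0.7325  0.2849  0.6183]
 [ 0.2194  0.9586 -0.1817]
 [-0.6445  0.0025 -0.7646]] [-0.9447 -0.2184  0.0131  2.3942  0.881   0.9056 -0.1961] 1.8
```

View pics/v2.png

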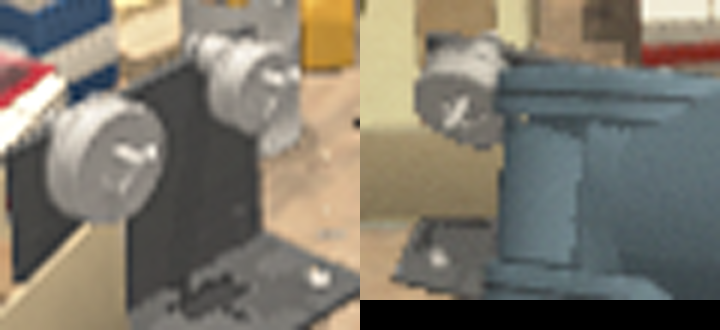

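Both views show the large former: front-face centre near scene (265.3,211.3) and top (271.3,168). I'll check it against the required height of 136.5 and the rack line.

Run:
```python
from h import *
X,e=tri((265.3,211.3),(271.3,168.0));print("face",X,e)
x=np.array([.9683,-.2499,0]);y=np.array([.2499,.9683,0]);o=np.array([604.05,262.06,0])
d=X-o;print("rack frame",d@x,d@y,X[2])
# lip tip
L,e=tri((245+143/6,185+152/6),(255+(462-360)/6,150+104/6));print("lip",L,e,(L-o)@x,(L-o)@y)
# predicted outline for disc centre at rack (cx,cy,136.5)
for cx in(-14,-4,6):
  for cy in (55,):
    for n,ox,oy in(("scene",245,185),("top",255,150)):
      pts=[]
      for s in(-11,11):
        for t in np.linspace(0,2*np.pi,60):
          pts.append(proj(n,o+(cx+s)*x+(cy+34*np.cos(t))*y+[0,0,136.5+34*np.sin(t)]))
      pts=(np.array(pts)-[ox,oy])*6;print(cx,n,pts.min(0),pts.max(0))
```

```text
face [604.8005 315.6223 140.6221] 0.8615372667537297
rack frame -12.658489924951487 52.051904870014475 140.62212991228222
lip [597.0157 311.7092 147.4369] 7.101015914424361 -19.218662437268378 46.31743919159902
-14 scene [ 58.011  100.3269] [181.5965 235.9863]
-14 top [32.1411 58.6505] [153.3197 164.8347]
-4 scene [45.1081 94.2333] [168.521  229.4096]
-4 top [38.3058 46.4496] [159.0458 152.5382]
6 scene [32.2989 88.1835] [155.5385 222.8801]
6 top [44.4279 34.3336] [164.7324 140.3254]
```

Call:
{"method": "send_rows", "body": {"deltas": [[0, 0, 0, -0.5, 0.5, 0.8, 1], [0, 0, 0, -0.5, 0.5, 0.8, 1]]}}

```text
time_s: 2.0
tcp_pos: [453.5, 132.7, 317.3]
tool_rot: [[-0.736, 0.285, 0.614], [0.218, 0.959, -0.183], [-0.641, -0.001, -0.767]]
force: [0.1, 0.5, 1.2]
gripper_width: 87.9
grasp_force: 0.0
```

Call:
{"method": "send_rows", "body": {"deltas": [[0, 0, 0, 0.15, 0.91, 0.36, 1], [0, 0, 0, 0.15, 0.91, 0.36, 1], [0, 0, 0, 0.15, 0.91, 0.36, 1], [0, 0, 0, 0.15, 0.91, 0.36, 1], [0, 0, 0, 0.15, 0.91, 0.36, 1], [0, 0, 0, 0.15, 0.91, 0.36, 1], [0, 0, 0, 0.15, 0.91, 0.36, 1], [0, 0, 0, 0.12, 0.9, 0.36, 1]]}}

```text
time_s: 2.8
tcp_pos: [543.1, 333.6, 227.4]
tool_rot: [[-0.736, 0.286, 0.613], [0.217, 0.958, -0.186], [-0.641, -0.004, -0.767]]
force: [0.5, -0.2, 1.0]
gripper_width: 88.5
grasp_force: 0.0
```

```bash
cat >> h.py <<'E'
def go(T,rows=None):
    """tool-frame shift in units of 0.03 m from measured TCP to T"""
    o=r.get_obs(); u=o["tool_rot"].T@(np.asarray(T,float)-o["tcp_pos"])/30; print("t",o["time_s"],"tcp",o["tcp_pos"],"R",o["tool_rot"].round(3).tolist(),"units",u,"F",o["force"],"w",o["gripper_width"]); return u
E
python3 - <<'E'
from h import *
go([622.6,309.7,128.8]);print(r.get_obs()["joint_pos"])
s=r.get_image("scene")[:,:,::-1]
a=cv2.resize(s[150:280,210:370],None,fx=5,fy=4.6,interpolation=cv2.INTER_CUBIC)
cv2.imwrite("pics/s3.png",a)
E
```

```text
t 2.8 tcp [543.1243 333.5577 227.4006] R [[-0.736, 0.286, 0.613], [0.217, 0.958, -0.186], [-0.641, -0.004, -0.767]] units [-0.0155  0.009   4.2957] F [ 0.5185 -0.241   0.9743] w 88.48650069551637
[-0.9882  0.4407  0.0569  1.9512  0.9989  0.7708 -0.4106]
```

View pics/s3.png

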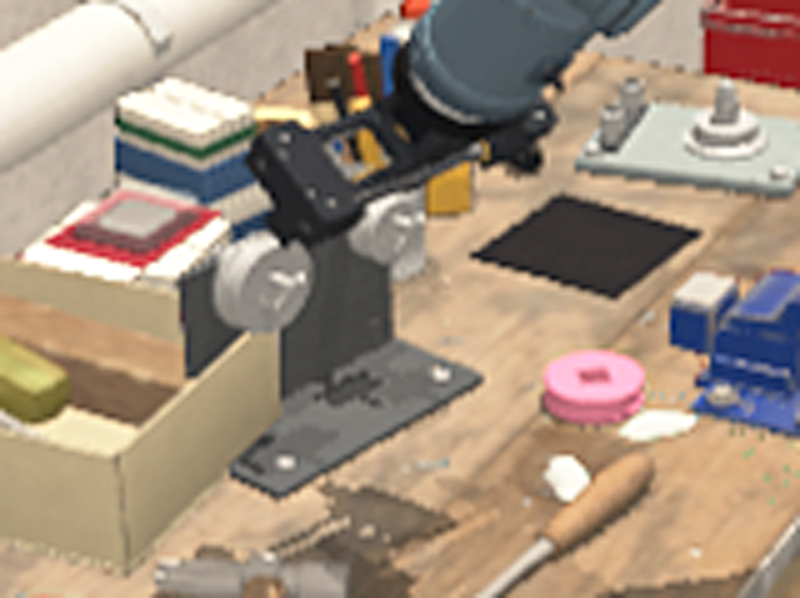

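The gripper is lined up above the large former at crop (265,285). The small former is clear, and the pad and bender are fully visible. Now I'll approach along the tool axis.

Call:
{"method": "send_rows", "body": {"deltas": [[0, 0, 0, 0, 0, 0.7, 1], [0, 0, 0, 0, 0, 0.7, 1], [0, 0, 0, 0, 0, 0.7, 1], [0, 0, 0, 0, 0, 0.7, 1], [0, 0, 0, 0, 0, 0.7, 1], [0, 0, 0, 0, 0, 0.5, 1], [0, 0, 0, 0, 0, 0.3, 1]]}}

```text
time_s: 3.55
tcp_pos: [622.9, 308.3, 129.0]
tool_rot: [[-0.735, 0.287, 0.615], [0.219, 0.958, -0.187], [-0.642, -0.003, -0.767]]
force: [-1.0, 0.1, -0.3]
gripper_width: 88.1
grasp_force: 0.0
```

Run:
```python
from h import *
go([622.6,309.7,128.8])
C=lambda x,y:(210+x/5,150+y/4.6)
print("tip",tri(C(727,82),(427.7,201.4)))
print("seat",onz("scene",*C(731,128),36))
P_=[onz("scene",*C(*p),3) for p in((565,192),(700,235),(612,297),(472,255))]
print("pad",np.array(P_),np.mean(P_,0))
s=r.get_image("scene")[:,:,::-1]
a=cv2.resize(s[185:245,235:315],None,fx=9,fy=9,interpolation=cv2.INTER_CUBIC)
cv2.imwrite("pics/s4.png",a)
```

```text
t 3.55 tcp [622.8939 308.2728 129.0045] R [[-0.735, 0.287, 0.615], [0.219, 0.958, -0.187], [-0.642, -0.003, -0.767]] units [ 0.022   0.0428 -0.0097] F [-0.9726  0.0783 -0.2697] w 88.082823327724
tip (array([ 537.5827, -244.9904,   69.5725]), np.float64(0.9717550302002532))
seat [ 524.0295 -225.4024   36.    ]
pad [[ 617.5524 -114.5243    3.    ]
 [ 491.2565  -93.1981    3.    ]
 [ 507.305    28.1038    3.    ]
 [ 630.8335   14.9125    3.    ]] [561.7369 -41.1765   3.    ]
```

View pics/s4.png

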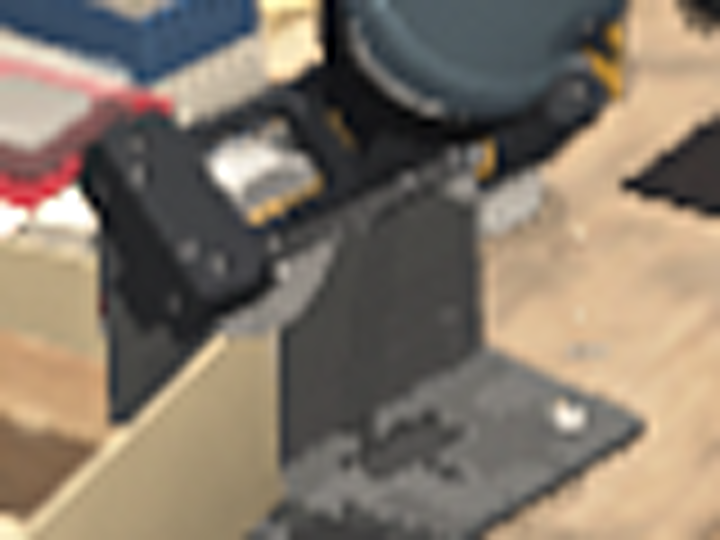

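The disc sits between the fingers, its lower rim showing at crop (275,300). Now to close.

Call:
{"method": "send_rows", "body": {"deltas": [[0, 0, 0, 0, 0, 0, -1], [0, 0, 0, 0, 0, 0, -1], [0, 0, 0, 0, 0, 0, -1], [0, 0, 0, 0, 0, 0, -1], [0, 0, 0, 0, 0, 0, -1], [0, 0, 0, 0, 0, 0, -1]], "force": 30}}

```text
time_s: 4.2
tcp_pos: [622.6, 310.1, 131.0]
tool_rot: [[-0.734, 0.286, 0.616], [0.22, 0.958, -0.183], [-0.643, 0.001, -0.766]]
force: [-3.8, -0.5, 4.8]
gripper_width: 67.5
grasp_force: 30.0
```

Call:
{"method": "send_rows", "body": {"deltas": [[0, 0, 0, -0.07, 0, -0.085, -1], [0, 0, 0, -0.07, 0, -0.085, -1], [0, 0, 0, -0.07, 0, -0.085, -1], [0, 0, 0, 0, 0, 0, -1]]}}

```text
time_s: 4.6
tcp_pos: [622.7, 309.5, 140.6]
tool_rot: [[-0.734, 0.287, 0.616], [0.22, 0.958, -0.184], [-0.643, 0.0, -0.766]]
force: [0.7, -0.7, -4.0]
gripper_width: 67.5
grasp_force: 30.0
```

Call:
{"method": "send_rows", "body": {"deltas": [[0, 0, 0, 0.25, -0.01, -0.21, -1], [0, 0, 0, 0.25, -0.01, -0.21, -1], [0, 0, 0, 0.25, -0.01, -0.21, -1]]}}

```text
time_s: 4.9
tcp_pos: [592.8, 317.7, 140.0]
tool_rot: [[-0.735, 0.286, 0.615], [0.219, 0.958, -0.184], [-0.642, -0.0, -0.767]]
force: [0.1, 0.7, -4.3]
gripper_width: 67.7
grasp_force: 30.0
```

Call:
{"method": "send_rows", "body": {"deltas": [[0, 0, 0, 0.25, -0.01, -0.21, -1], [0, 0, 0, 0.25, -0.01, -0.21, -1], [0, 0, 0, 0.25, -0.01, -0.21, -1], [0, 0, 0, 0.25, -0.01, -0.21, -1], [0, 0, 0, 0.3, -0.01, -0.26, -1], [0, 0, 0, 0, 0, -0.8, -1], [0, 0, 0, 0, 0, -0.8, -1]]}}

```text
time_s: 5.6
tcp_pos: [513.9, 339.1, 177.3]
tool_rot: [[-0.734, 0.287, 0.615], [0.219, 0.958, -0.185], [-0.642, -0.001, -0.766]]
force: [0.2, 0.2, -4.2]
gripper_width: 67.4
grasp_force: 30.0
```

Run:
```python
from h import *
go([540,60,220]);print(r.get_obs()["joint_pos"])
```

```text
t 5.6 tcp [513.942  339.0844 177.3172] R [[-0.734, 0.287, 0.615], [0.219, 0.958, -0.185], [-0.642, -0.001, -0.766]] units [-3.5871 -8.6655  1.1677] F [ 0.2169  0.1548 -4.2217] w 67.38489175572542
[-1.0586  0.5051  0.0781  2.0152  1.0822  0.7267 -0.5922]
```

```bash
cat >> h.py <<'E'
from scipy.spatial.transform import Rotation as Ro
def plan(segs,grip,R=None,p=None):
    """segs: (target, rows, per-row turn units xyz); prints rows"""
    o=r.get_obs(); R=o["tool_rot"] if R is None else R; p=o["tcp_pos"] if p is None else np.asarray(p,float)
    for T,n,w in segs:
        st=(np.asarray(T,float)-p)/n; out=[]
        for i in range(n):
            u=R.T@st/30; out.append([*w,*u.round(2),grip]); p=p+st
            R=R@Ro.from_rotvec(np.radians(5)*np.array(w,float)).as_matrix()
        print([[round(float(v),2) for v in q] for q in out])
    print("end",p,R.round(3).tolist())
E
python3 - <<'E'
from h import *
plan([((500,150,245),8,(0,1,0)),((554,-41,90),8,(0,1,0))],-1)
E
```

```text
[[0.0, 1.0, 0.0, -0.31, -0.77, -0.11, -1.0], [0.0, 1.0, 0.0, -0.3, -0.77, -0.13, -1.0], [0.0, 1.0, 0.0, -0.29, -0.77, -0.16, -1.0], [0.0, 1.0, 0.0, -0.27, -0.77, -0.18, -1.0], [0.0, 1.0, 0.0, -0.26, -0.77, -0.21, -1.0], [0.0, 1.0, 0.0, -0.24, -0.77, -0.23, -1.0], [0.0, 1.0, 0.0, -0.22, -0.77, -0.25, -1.0], [0.0, 1.0, 0.0, -0.19, -0.77, -0.27, -1.0]]
[[0.0, 1.0, 0.0, -0.44, -0.7, 0.65, -1.0], [0.0, 1.0, 0.0, -0.5, -0.7, 0.61, -1.0], [0.0, 1.0, 0.0, -0.55, -0.7, 0.56, -1.0], [0.0, 1.0, 0.0, -0.6, -0.7, 0.51, -1.0], [0.0, 1.0, 0.0, -0.64, -0.7, 0.46, -1.0], [0.0, 1.0, 0.0, -0.68, -0.7, 0.4, -1.0], [0.0, 1.0, 0.0, -0.71, -0.7, 0.34, -1.0], [0.0, 1.0, 0.0, -0.73, -0.7, 0.28, -1.0]]
end [554. -41.  90.] [[-0.733, 0.287, -0.616], [0.22, 0.958, 0.183], [0.643, -0.001, -0.766]]
```

Call:
{"method": "send_rows", "body": {"deltas": [[0, 1, 0, -0.31, -0.77, -0.11, -1], [0, 1, 0, -0.3, -0.77, -0.13, -1], [0, 1, 0, -0.29, -0.77, -0.16, -1], [0, 1, 0, -0.27, -0.77, -0.18, -1], [0, 1, 0, -0.26, -0.77, -0.21, -1], [0, 1, 0, -0.24, -0.77, -0.23, -1], [0, 1, 0, -0.22, -0.77, -0.25, -1], [0, 1, 0, -0.19, -0.77, -0.27, -1]]}}

```text
time_s: 6.4
tcp_pos: [500.6, 149.3, 246.1]
tool_rot: [[-0.958, 0.287, -0.004], [0.287, 0.958, 0.001], [0.004, 0.0, -1.0]]
force: [0.8, -0.7, -5.6]
gripper_width: 67.1
grasp_force: 30.0
```

Call:
{"method": "send_rows", "body": {"deltas": [[0, 1, 0, -0.44, -0.7, 0.65, -1], [0, 1, 0, -0.5, -0.7, 0.61, -1], [0, 1, 0, -0.55, -0.7, 0.56, -1], [0, 1, 0, -0.6, -0.7, 0.51, -1], [0, 1, 0, -0.64, -0.7, 0.46, -1], [0, 1, 0, -0.68, -0.7, 0.4, -1], [0, 1, 0, -0.71, -0.7, 0.34, -1], [0, 1, 0, -0.73, -0.7, 0.28, -1]]}}

```text
time_s: 7.2
tcp_pos: [555.7, -42.3, 88.9]
tool_rot: [[-0.732, 0.286, -0.618], [0.22, 0.958, 0.184], [0.645, -0.001, -0.765]]
force: [0.8, -0.3, -3.0]
gripper_width: 67.2
grasp_force: 30.0
```

Run:
```python
from h import *
go([554,-41,25]);print(r.get_obs()["joint_pos"])
s=r.get_image("scene")[:,:,::-1]
cv2.imwrite("pics/s5.png",cv2.resize(s[120:240,270:430],None,fx=5,fy=5,interpolation=cv2.INTER_CUBIC))
```

```text
t 7.2 tcp [555.7083 -42.2891  88.8604] R [[-0.732, 0.286, -0.618], [0.22, 0.958, 0.184], [0.645, -0.001, -0.765]] units [-1.3208  0.0273  1.6706] F [ 0.8452 -0.2608 -3.0382] w 67.19516608324169
[ 0.1365  0.992  -0.1091  1.2717 -0.0657  1.564   1.3479]
```

View pics/s5.png

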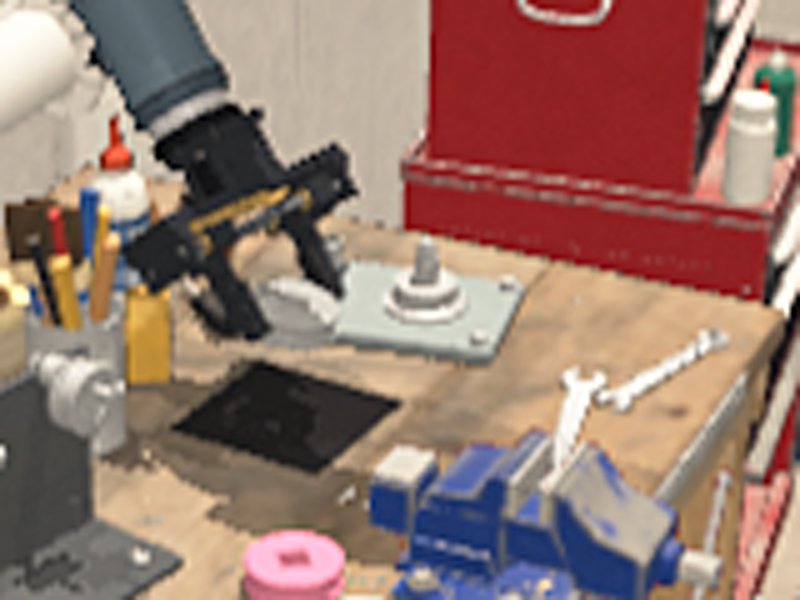

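The disc is nearly flat over the pad, and nothing near the hand is in the way. Lowering.

Call:
{"method": "send_rows", "body": {"deltas": [[0, 0, 0, -0.36, 0, 0.43, -1], [0, 0, 0, -0.36, 0, 0.43, -1], [0, 0, 0, -0.36, 0, 0.43, -1], [0, 0, 0, -0.36, 0, 0.43, -1], [0, 0, 0, 0, 0, 0, -1]]}}

```text
time_s: 7.75
tcp_pos: [553.6, -40.2, 21.0]
tool_rot: [[-0.733, 0.285, -0.618], [0.219, 0.958, 0.183], [0.644, -0.001, -0.765]]
force: [-1.7, -1.5, -5.3]
gripper_width: 67.3
grasp_force: 30.0
```

Call:
{"method": "send_rows", "body": {"deltas": [[0, 0, 0, -0.06, 0, 0.08, -1], [0, 0, 0, -0.06, 0, 0.08, -1], [0, 0, 0, 0, 0, 0, -1]]}}

```text
time_s: 8.05
tcp_pos: [554.9, -41.0, 17.2]
tool_rot: [[-0.734, 0.286, -0.616], [0.219, 0.958, 0.183], [0.642, -0.001, -0.766]]
force: [-3.8, -2.3, -3.2]
gripper_width: 67.5
grasp_force: 30.0
```

Call:
{"method": "send_rows", "body": {"deltas": [[0, 0, 0, -0.06, 0, 0.08, -1], [0, 0, 0, 0, 0, 0, -1]]}}

```text
time_s: 8.25
tcp_pos: [555.4, -41.3, 14.9]
tool_rot: [[-0.735, 0.286, -0.615], [0.22, 0.958, 0.183], [0.642, -0.0, -0.767]]
force: [-3.2, -4.2, 4.8]
gripper_width: 67.4
grasp_force: 29.9
```

Call:
{"method": "send_rows", "body": {"deltas": [[0, 0, 0, -0.04, 0, 0.05, -1], [0, 0, 0, 0, 0, 0, -1]]}}

```text
time_s: 8.45
tcp_pos: [555.9, -41.6, 13.3]
tool_rot: [[-0.735, 0.287, -0.614], [0.22, 0.958, 0.184], [0.641, -0.0, -0.767]]
force: [-1.2, -5.0, 7.6]
gripper_width: 67.5
grasp_force: 29.9
```

Call:
{"method": "send_rows", "body": {"deltas": [[0, 0, 0, 0, 0, 0, 1], [0, 0, 0, 0, 0, 0, 1], [0, 0, 0, 0, 0, 0, 1], [0, 0, 0, 0, 0, 0, 1], [0, 0, 0, 0, 0, 0, 1], [0, 0, 0, 0, 0, 0, 1]]}}

```text
time_s: 9.05
tcp_pos: [555.1, -41.2, 12.3]
tool_rot: [[-0.734, 0.287, -0.615], [0.22, 0.958, 0.184], [0.642, -0.0, -0.767]]
force: [-2.3, -3.0, 1.7]
gripper_width: 88.5
grasp_force: 0.0
```

Call:
{"method": "send_rows", "body": {"deltas": [[0, 0, 0, 0, 0, -0.8, 1], [0, 0, 0, 0, 0, -0.9, 1], [0, 0, 0, 0, 0, -0.9, 1], [0, 0, 0, 0, 0, -0.9, 1]]}}

```text
time_s: 9.45
tcp_pos: [620.7, -59.2, 93.5]
tool_rot: [[-0.735, 0.287, -0.614], [0.219, 0.958, 0.186], [0.642, 0.002, -0.767]]
force: [0.2, 0.1, 0.1]
gripper_width: 88.1
grasp_force: 0.0
```

Run:
```python
from h import *
s=r.get_image("scene")[:,:,::-1];t=r.get_image("top")[:,:,::-1]
cv2.imwrite("pics/s6f.png",s);cv2.imwrite("pics/t6f.png",t)
a=cv2.resize(s[150:230,300:390],None,fx=5,fy=5,interpolation=cv2.INTER_CUBIC)
b=cv2.resize(t[170:250,335:401],None,fx=5,fy=5,interpolation=cv2.INTER_CUBIC)
cv2.imwrite("pics/v6.png",np.hstack([a,b]))
plan([((540,-43,130),8,(0,-1,0))],1)
```

```text
[[0.0, -1.0, 0.0, 0.36, -0.03, 0.11, 1.0], [0.0, -1.0, 0.0, 0.37, -0.03, 0.08, 1.0], [0.0, -1.0, 0.0, 0.38, -0.03, 0.05, 1.0], [0.0, -1.0, 0.0, 0.38, -0.03, 0.01, 1.0], [0.0, -1.0, 0.0, 0.38, -0.03, -0.02, 1.0], [0.0, -1.0, 0.0, 0.38, -0.03, -0.05, 1.0], [0.0, -1.0, 0.0, 0.37, -0.03, -0.09, 1.0], [0.0, -1.0, 0.0, 0.36, -0.03, -0.12, 1.0]]
end [540. -43. 130.] [[-0.958, 0.287, 0.009], [0.287, 0.958, 0.001], [-0.008, 0.003, -1.0]]
```

View pics/v6.png

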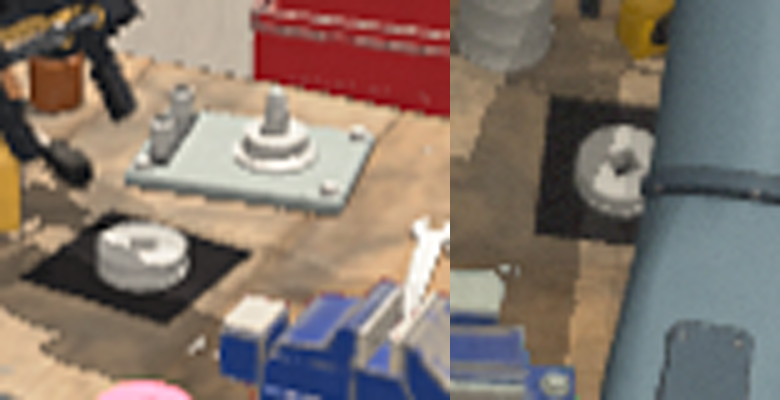

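The former lies flat and released on the pad: top face near scene (328.6,198), hole near (329,198.6). The spindle tip is at scene (355.2,167.4).

Call:
{"method": "send_rows", "body": {"deltas": [[0, -1, 0, 0.36, -0.03, 0.11, 1], [0, -1, 0, 0.37, -0.03, 0.08, 1], [0, -1, 0, 0.38, -0.03, 0.05, 1], [0, -1, 0, 0.38, -0.03, 0.01, 1], [0, -1, 0, 0.38, -0.03, -0.02, 1], [0, -1, 0, 0.38, -0.03, -0.05, 1], [0, -1, 0, 0.37, -0.03, -0.09, 1], [0, -1, 0, 0.36, -0.03, -0.12, 1]]}}

```text
time_s: 10.35
tcp_pos: [535.9, -41.7, 127.8]
tool_rot: [[-0.958, 0.286, 0.005], [0.286, 0.958, 0.001], [-0.004, 0.002, -1.0]]
force: [-0.3, 0.0, -0.0]
gripper_width: 88.2
grasp_force: 0.0
```

Run:
```python
from h import *
from scipy.optimize import least_squares
def ext(n,c,rad):
    t=np.linspace(0,2*np.pi,90); q=np.array([proj(n,[c[0]+rad*np.cos(a),c[1]+rad*np.sin(a),c[2]]) for a in t]); return q.min(0),q.max(0)
f=lambda z,s,t:(lambda q:(q.x,np.abs(q.fun).max()))(least_squares(lambda X:np.r_[proj("scene",[*X,z])-s,proj("top",[*X,z])-t],[550,-200]))
print("tip",f(73,(355.2,167.3),(427.7,201.4)))
tip=f(73,(355.2,167.3),(427.7,201.4))[0]
for dx,dy in((0,0),):
  a=ext("top",[*tip,36],26);b=ext("scene",[*tip,36],26);print("seat top crop",(a-np.array([395,175]))*10,"scene crop",(b-np.array([300,150]))*5)
for n,img in(("scene","s6f"),("top","t6f")):
    print(n)
d=onz("scene",328.6,198.0,25);print("disc",d)
for c in(d[:2],(562,-43.4)):
  a=ext("scene",[*c,25],34);b=ext("top",[*c,25],34);print(c,(a-np.array([300,150]))*5,(b-np.array([335,170]))*5+[450,0])
# top: ellipse of dark/bright disc left edge
go([562,-43,60])
```

```text
tip (array([ 536.5208, -243.7372]), np.float64(0.2556475735668755))
seat top crop [[232.8692 264.6863]
 [377.6807 381.4758]] scene crop [[243.7731 112.9781]
 [308.0089 141.3617]]
scene
top
disc [557.5427 -42.3648  25.    ]
[557.5427 -42.3648] [[ 97.9983 218.6603]
 [188.0334 262.0144]] [[575.7141 123.4795]
 [668.3582 198.0714]]
(562, -43.4) [[ 93.372  216.8504]
 [183.2861 260.0887]] [[577.0747 118.7751]
 [669.5781 193.1376]]
t 10.35 tcp [535.9293 -41.6896 127.8293] R [[-0.958, 0.286, 0.005], [0.286, 0.958, 0.001], [-0.004, 0.002, -1.0]] units [-0.8358  0.2024  2.2649] F [-0.3379  0.0121 -0.0189] w 88.23187186753034
```

Run:
```python
from h import *
print(r.get_obs()["joint_pos"])
plan([((548,-42,100),8,(0,0,1)),((558.5,-42.5,70),8,(0,0,1)),((558.5,-42.5,50),2,(0,0,1)),((558.5,-42.5,8),4,(0,0,0))],1)
```

```text
[ 0.0612  0.4994 -0.0855  1.9219  0.0613  0.7181  1.2209]
[[0.0, 0.0, 1.0, -0.05, 0.01, 0.12, 1.0], [0.0, 0.0, 1.0, -0.05, 0.02, 0.12, 1.0], [0.0, 0.0, 1.0, -0.05, 0.02, 0.12, 1.0], [0.0, 0.0, 1.0, -0.04, 0.02, 0.12, 1.0], [0.0, 0.0, 1.0, -0.04, 0.03, 0.12, 1.0], [0.0, 0.0, 1.0, -0.04, 0.03, 0.12, 1.0], [0.0, 0.0, 1.0, -0.04, 0.04, 0.12, 1.0], [0.0, 0.0, 1.0, -0.03, 0.04, 0.12, 1.0]]
[[0.0, 0.0, 1.0, -0.03, 0.03, 0.13, 1.0], [0.0, 0.0, 1.0, -0.02, 0.04, 0.13, 1.0], [0.0, 0.0, 1.0, -0.02, 0.04, 0.13, 1.0], [0.0, 0.0, 1.0, -0.02, 0.04, 0.13, 1.0], [0.0, 0.0, 1.0, -0.01, 0.04, 0.13, 1.0], [0.0, 0.0, 1.0, -0.01, 0.04, 0.13, 1.0], [0.0, 0.0, 1.0, -0.0, 0.04, 0.13, 1.0], [0.0, 0.0, 1.0, -0.0, 0.04, 0.13, 1.0]]
[[0.0, 0.0, 1.0, -0.0, -0.0, 0.33, 1.0], [0.0, 0.0, 1.0, -0.0, -0.0, 0.33, 1.0]]
[[0.0, 0.0, 0.0, -0.0, -0.0, 0.35, 1.0], [0.0, 0.0, 0.0, -0.0, -0.0, 0.35, 1.0], [0.0, 0.0, 0.0, -0.0, -0.0, 0.35, 1.0], [0.0, 0.0, 0.0, -0.0, -0.0, 0.35, 1.0]]
end [558.5 -42.5   8. ] [[0.286, 0.958, 0.005], [0.958, -0.286, 0.001], [0.002, 0.004, -1.0]]
```

Call:
{"method": "send_rows", "body": {"deltas": [[0, 0, 1, -0.05, 0.01, 0.12, 1], [0, 0, 1, -0.05, 0.02, 0.12, 1], [0, 0, 1, -0.05, 0.02, 0.12, 1], [0, 0, 1, -0.04, 0.02, 0.12, 1], [0, 0, 1, -0.04, 0.03, 0.12, 1], [0, 0, 1, -0.04, 0.03, 0.12, 1], [0, 0, 1, -0.04, 0.04, 0.12, 1], [0, 0, 1, -0.03, 0.04, 0.12, 1]]}}

```text
time_s: 11.15
tcp_pos: [548.5, -42.3, 98.3]
tool_rot: [[-0.547, 0.837, 0.0], [0.837, 0.547, 0.001], [0.001, 0.001, -1.0]]
force: [-0.5, 0.2, 0.4]
gripper_width: 87.6
grasp_force: 0.0
```

Call:
{"method": "send_rows", "body": {"deltas": [[0, 0, 1, -0.03, 0.03, 0.13, 1], [0, 0, 1, -0.02, 0.04, 0.13, 1], [0, 0, 1, -0.02, 0.04, 0.13, 1], [0, 0, 1, -0.02, 0.04, 0.13, 1], [0, 0, 1, -0.01, 0.04, 0.13, 1], [0, 0, 1, -0.01, 0.04, 0.13, 1], [0, 0, 1, 0, 0.04, 0.13, 1], [0, 0, 1, 0, 0.04, 0.13, 1]]}}

```text
time_s: 11.95
tcp_pos: [558.6, -42.9, 67.0]
tool_rot: [[0.119, 0.993, 0.0], [0.993, -0.119, 0.001], [0.001, 0.0, -1.0]]
force: [0.6, -0.2, 0.2]
gripper_width: 88.0
grasp_force: 0.0
```

Call:
{"method": "send_rows", "body": {"deltas": [[0, 0, 1, 0, 0, 0.33, 1], [0, 0, 1, 0, 0, 0.33, 1], [0, 0, 0, 0, 0, 0.3, 1], [0, 0, 0, 0, 0, 0.3, 1], [0, 0, 0, 0, 0, 0.3, 1], [0, 0, 0, 0, 0, 0, 1]]}}

```text
time_s: 12.55
tcp_pos: [558.3, -43.9, 19.4]
tool_rot: [[0.286, 0.958, -0.002], [0.958, -0.286, 0.0], [-0.0, -0.002, -1.0]]
force: [0.0, 0.1, -0.1]
gripper_width: 87.9
grasp_force: 0.0
```

Run:
```python
from h import *
go([558.5,-42.5,8])
```

```text
t 12.55 tcp [558.2628 -43.8836  19.3726] R [[0.286, 0.958, -0.002], [0.958, -0.286, 0.0], [-0.0, -0.002, -1.0]] units [ 0.0465 -0.0049  0.3791] F [ 0.0182  0.1203 -0.0547] w 87.88966835634297
```

Call:
{"method": "send_rows", "body": {"deltas": [[0, 0, 0, 0.04, 0, 0.3, 1], [0, 0, 0, 0, 0, 0, -1], [0, 0, 0, 0, 0, 0, -1], [0, 0, 0, 0, 0, 0, -1], [0, 0, 0, 0, 0, 0, -1], [0, 0, 0, 0, 0, 0, -1], [0, 0, 0, 0, 0, 0, -1], [0, 0, 0, 0, 0, 0, -1]], "force": 12}}

```text
time_s: 13.35
tcp_pos: [560.0, -43.1, 11.8]
tool_rot: [[0.287, 0.958, 0.001], [0.958, -0.287, -0.0], [0.0, 0.001, -1.0]]
force: [0.6, -0.8, 0.4]
gripper_width: 67.6
grasp_force: 12.0
```

Call:
{"method": "send_rows", "body": {"deltas": [[0, 0, 0, 0, 0, 0, 1], [0, 0, 0, 0, 0, 0, 1], [0, 0, 0, 0, 0, 0, 1], [0, 0, 0, 0, 0, 0, 1], [0, 0, 0, 0, 0, 0, 1], [0, 0, 0, 0, 0, -0.5, 1], [0, 0, -1, 0, 0, -0.5, 1], [0, 0, -1, 0, 0, -0.4, 1]]}}

```text
time_s: 14.15
tcp_pos: [560.0, -43.1, 55.3]
tool_rot: [[0.113, 0.994, 0.001], [0.994, -0.113, -0.0], [-0.0, 0.001, -1.0]]
force: [0.8, 0.4, -0.4]
gripper_width: 88.0
grasp_force: 0.0
```

Call:
{"method": "send_rows", "body": {"deltas": [[0, 0, -1, 0, 0, 0, 1], [0, 0, -1, 0, 0, 0, 1], [0, 0, -1, 0, 0, 0, 1], [0, 0, -1, 0, 0, 0, 1], [0, 0, -1, 0, 0, 0, 1], [0, 0, -1, 0, 0, 0, 1], [0, 0, -1, 0, 0, 0, 1], [0, 0, -1, 0, 0, 0, 1]]}}

```text
time_s: 14.95
tcp_pos: [559.9, -43.3, 54.7]
tool_rot: [[-0.552, 0.834, 0.001], [0.834, 0.552, -0.001], [-0.001, 0.0, -1.0]]
force: [0.1, 0.3, -0.2]
gripper_width: 88.0
grasp_force: 0.0
```

Call:
{"method": "send_rows", "body": {"deltas": [[0, 0, -1, 0, 0, 0, 1], [0, 0, -1, 0, 0, 0, 1], [0, 0, -1, 0, 0, 0, 1], [0, 0, -1, 0, 0, 0, 1], [0, 0, -1, 0, 0, 0, 1], [0, 0, -1, 0, 0, 0, 1], [0, 0, -1, 0, 0, 0, 1], [0, 0, -1, 0, 0, 0, 1]]}}

```text
time_s: 15.75
tcp_pos: [559.8, -43.5, 54.7]
tool_rot: [[-0.959, 0.284, 0.001], [0.284, 0.959, -0.001], [-0.001, -0.001, -1.0]]
force: [-0.0, -0.4, -0.0]
gripper_width: 88.3
grasp_force: 0.0
```

Call:
{"method": "send_rows", "body": {"deltas": [[0, 0, 0, 0, 0, 0.45, 1], [0, 0, 0, 0, 0, 0.45, 1], [0, 0, 0, 0, 0, 0.4, 1], [0, 0, 0, 0, 0, 0.22, 1], [0, 0, 0, 0, 0, 0, -1], [0, 0, 0, 0, 0, 0, -1], [0, 0, 0, 0, 0, 0, -1], [0, 0, 0, 0, 0, 0, -1]], "force": 25}}

```text
time_s: 16.55
tcp_pos: [559.9, -42.9, 8.3]
tool_rot: [[-0.958, 0.287, 0.001], [0.287, 0.958, 0.0], [-0.001, 0.0, -1.0]]
force: [0.3, 0.3, -2.3]
gripper_width: 67.2
grasp_force: 25.0
```

Call:
{"method": "send_rows", "body": {"deltas": [[0, 0, 0, 0, 0, 0, -1], [0, 0, 0, 0, 0, 0, -1], [0, 0, 0, 0, 0, 0, -1], [0, 0, 0, 0, 0, -0.5, -1], [0, 0, 0, 0, 0, -0.9, -1], [0, 0, 0, 0, 0, -0.9, -1], [0, 0, 0, 0, 0, -0.9, -1], [0, 0, 0, 0, 0, -0.9, -1]]}}

```text
time_s: 17.35
tcp_pos: [558.8, -43.2, 132.7]
tool_rot: [[-0.958, 0.287, -0.001], [0.287, 0.958, -0.0], [0.001, -0.0, -1.0]]
force: [0.9, -0.1, -4.3]
gripper_width: 67.4
grasp_force: 25.0
```

Run:
```python
from h import *
plan([((536.5,-243.7,125),7,(0,0,0))],-1)
```

```text
[[0.0, 0.0, 0.0, -0.17, -0.95, 0.04, -1.0], [0.0, 0.0, 0.0, -0.17, -0.95, 0.04, -1.0], [0.0, 0.0, 0.0, -0.17, -0.95, 0.04, -1.0], [0.0, 0.0, 0.0, -0.17, -0.95, 0.04, -1.0], [0.0, 0.0, 0.0, -0.17, -0.95, 0.04, -1.0], [0.0, 0.0, 0.0, -0.17, -0.95, 0.04, -1.0], [0.0, 0.0, 0.0, -0.17, -0.95, 0.04, -1.0]]
end [ 536.5 -243.7  125. ] [[-0.958, 0.287, -0.001], [0.287, 0.958, -0.0], [0.001, -0.0, -1.0]]
```

Call:
{"method": "send_rows", "body": {"deltas": [[0, 0, 0, -0.17, -0.95, 0.04, -1], [0, 0, 0, -0.17, -0.95, 0.04, -1], [0, 0, 0, -0.17, -0.95, 0.04, -1], [0, 0, 0, -0.17, -0.95, 0.04, -1], [0, 0, 0, -0.17, -0.95, 0.04, -1], [0, 0, 0, -0.17, -0.95, 0.04, -1], [0, 0, 0, -0.17, -0.95, 0.04, -1], [0, 0, 0, 0, 0, 0, -1]]}}

```text
time_s: 18.15
tcp_pos: [534.2, -250.3, 123.0]
tool_rot: [[-0.956, 0.293, -0.002], [0.293, 0.956, -0.003], [0.001, -0.004, -1.0]]
force: [-0.3, -0.2, -3.9]
gripper_width: 67.3
grasp_force: 25.0
```

Run:
```python
from h import *
go([536.5,-243.7,82]);print(r.get_obs()["joint_pos"])
```

```text
t 18.15 tcp [ 534.1742 -250.2548  123.0148] R [[-0.956, 0.293, -0.002], [0.293, 0.956, -0.003], [0.001, -0.004, -1.0]] units [-0.0108  0.2366  1.3663] F [-0.2795 -0.2071 -3.8744] w 67.28377744788682
[ 0.4356  0.5832 -0.1024  1.783   0.0854  0.78    1.5623]
```

Call:
{"method": "send_rows", "body": {"deltas": [[0, 0, 0, 0, 0, 0.4, -1], [0, 0, 0, 0, 0, 0.4, -1], [0, 0, 0, 0, 0, 0.4, -1], [0, 0, 0, 0, 0, 0, -1]]}}

```text
time_s: 18.55
tcp_pos: [535.1, -242.5, 84.1]
tool_rot: [[-0.959, 0.285, -0.004], [0.285, 0.959, 0.002], [0.005, 0.001, -1.0]]
force: [-1.2, 0.5, -3.3]
gripper_width: 67.5
grasp_force: 25.0
```

Run:
```python
from h import *
go([536.5,-243.7,78])
```

```text
t 18.55 tcp [ 535.0628 -242.4978   84.1074] R [[-0.959, 0.285, -0.004], [0.285, 0.959, 0.002], [0.005, 0.001, -1.0]] units [-0.0583 -0.0249  0.2033] F [-1.1691  0.4686 -3.2851] w 67.51994536172725
```

Now to lower gradually over the cone while watching the force.

Call:
{"method": "send_rows", "body": {"deltas": [[0, 0, 0, -0.05, -0.02, 0.15, -1], [0, 0, 0, 0, 0, 0.15, -1], [0, 0, 0, 0, 0, 0.1, -1], [0, 0, 0, 0, 0, 0, -1]]}}

```text
time_s: 18.95
tcp_pos: [537.6, -245.3, 74.2]
tool_rot: [[-0.958, 0.287, -0.001], [0.287, 0.958, 0.0], [0.001, 0.0, -1.0]]
force: [0.1, 0.0, -3.7]
gripper_width: 67.4
grasp_force: 25.0
```

Call:
{"method": "send_rows", "body": {"deltas": [[0, 0, 0, 0, 0, 0.15, -1], [0, 0, 0, 0, 0, 0, -1]]}}

```text
time_s: 19.15
tcp_pos: [537.6, -245.3, 69.7]
tool_rot: [[-0.958, 0.287, -0.0], [0.287, 0.958, 0.0], [0.0, 0.0, -1.0]]
force: [0.6, -0.0, -4.0]
gripper_width: 67.3
grasp_force: 25.0
```

Call:
{"method": "send_rows", "body": {"deltas": [[0, 0, 0, 0, 0, 0.12, -1], [0, 0, 0, 0, 0, 0.1, -1], [0, 0, 0, 0, 0, 0, -1]]}}

```text
time_s: 19.45
tcp_pos: [537.7, -245.2, 63.0]
tool_rot: [[-0.958, 0.287, -0.0], [0.287, 0.958, 0.0], [0.0, 0.0, -1.0]]
force: [0.2, 0.5, -4.3]
gripper_width: 66.8
grasp_force: 25.0
```

Call:
{"method": "send_rows", "body": {"deltas": [[0, 0, 0, 0, 0, 0.1, -1], [0, 0, 0, 0, 0, 0, -1]]}}

```text
time_s: 19.65
tcp_pos: [538.2, -245.5, 60.8]
tool_rot: [[-0.958, 0.287, 0.0], [0.287, 0.958, -0.0], [-0.001, -0.0, -1.0]]
force: [-0.5, 0.5, 1.0]
gripper_width: 67.5
grasp_force: 25.0
```

Call:
{"method": "send_rows", "body": {"deltas": [[0, 0, 0, 0, 0, 0.06, -1], [0, 0, 1, 0, 0, 0, -1], [0, 0, 1, 0, 0, 0, -1], [0, 0, 0, 0, 0, 0, -1]]}}

```text
time_s: 20.05
tcp_pos: [538.6, -245.0, 58.9]
tool_rot: [[-0.894, 0.449, 0.001], [0.449, 0.894, -0.0], [-0.001, 0.0, -1.0]]
force: [1.9, 1.0, -2.7]
gripper_width: 67.4
grasp_force: 25.0
```

Call:
{"method": "send_rows", "body": {"deltas": [[0, 0, 1, 0, 0, 0, -1], [0, 0, 1, 0, 0, 0, -1], [0, 0, 0, 0, 0, 0, -1]]}}

```text
time_s: 20.35
tcp_pos: [538.2, -244.8, 58.5]
tool_rot: [[-0.803, 0.595, 0.0], [0.595, 0.803, 0.0], [-0.0, 0.0, -1.0]]
force: [1.6, 1.1, -4.9]
gripper_width: 67.2
grasp_force: 25.0
```

Call:
{"method": "send_rows", "body": {"deltas": [[0, 0, 0, 0, 0, 0.1, -1], [0, 0, 0, 0, 0, 0, -1]]}}

```text
time_s: 20.55
tcp_pos: [538.3, -245.4, 55.5]
tool_rot: [[-0.804, 0.595, 0.001], [0.595, 0.804, -0.0], [-0.001, 0.0, -1.0]]
force: [2.8, 0.7, -4.8]
gripper_width: 67.5
grasp_force: 25.0
```

It has dropped onto the square. Continuing down to the seat (expected TCP z ≈ 41).

Call:
{"method": "send_rows", "body": {"deltas": [[0, 0, 0, 0, 0, 0.13, -1], [0, 0, 0, 0, 0, 0.13, -1], [0, 0, 0, 0, 0, 0, -1]]}}

```text
time_s: 20.85
tcp_pos: [538.4, -245.5, 47.5]
tool_rot: [[-0.802, 0.597, 0.001], [0.597, 0.802, -0.0], [-0.001, 0.0, -1.0]]
force: [4.0, -0.3, -7.1]
gripper_width: 67.5
grasp_force: 25.0
```

Call:
{"method": "send_rows", "body": {"deltas": [[0, 0, 0, 0, 0, 0.13, -1], [0, 0, 0, 0, 0, 0.08, -1], [0, 0, 0, 0, 0, 0, -1]]}}

```text
time_s: 21.15
tcp_pos: [538.4, -245.3, 41.4]
tool_rot: [[-0.802, 0.597, 0.001], [0.597, 0.802, -0.0], [-0.001, 0.0, -1.0]]
force: [5.3, 0.4, -5.8]
gripper_width: 66.9
grasp_force: 25.0
```

Call:
{"method": "send_rows", "body": {"deltas": [[0, 0, 0, 0, 0, 0.04, -1], [0, 0, 0, 0, 0, 0, -1]]}}

```text
time_s: 21.35
tcp_pos: [538.4, -245.3, 41.2]
tool_rot: [[-0.802, 0.597, 0.001], [0.597, 0.802, -0.0], [-0.001, 0.0, -1.0]]
force: [2.5, 2.4, 3.4]
gripper_width: 67.3
grasp_force: 25.0
```

Call:
{"method": "send_rows", "body": {"deltas": [[0, 0, 0, 0, 0, 0, 1], [0, 0, 0, 0, 0, 0, 1], [0, 0, 0, 0, 0, 0, 1], [0, 0, 0, 0, 0, 0, 1], [0, 0, 0, 0, 0, 0, 1], [0, 0, 0, 0, 0, 0, 1]]}}

```text
time_s: 21.95
tcp_pos: [537.7, -245.3, 40.3]
tool_rot: [[-0.802, 0.597, -0.0], [0.597, 0.802, 0.0], [0.0, -0.0, -1.0]]
force: [0.0, -0.5, 0.8]
gripper_width: 87.7
grasp_force: 0.0
```

Call:
{"method": "send_rows", "body": {"deltas": [[0, 0, 0, 0, 0, -0.4, 1], [0, 0, 0, 0, 0, -0.9, 1], [0, 0, 0, 0, 0, -1, 1], [0, 0, 0, 0, 0, -1, 1], [0, 0, 0, 0, 0, -1, 1], [0, 0, 0, 0, 0, -1, 1], [0, 0, 0, 0, 0, 0, 1]]}}

```text
time_s: 22.65
tcp_pos: [540.4, -246.5, 204.6]
tool_rot: [[-0.802, 0.597, 0.008], [0.597, 0.802, -0.003], [-0.008, 0.002, -1.0]]
force: [0.3, -0.5, 0.0]
gripper_width: 88.5
grasp_force: 0.0
```

Run:
```python
from h import *
s=r.get_image("scene")[:,:,::-1];cv2.imwrite("pics/s7f.png",s)
a=cv2.resize(s[150:200,315:395],None,fx=8,fy=8,interpolation=cv2.INTER_CUBIC)
b=cv2.resize(s[180:220,250:330],None,fx=4,fy=4,interpolation=cv2.INTER_CUBIC)
cv2.imwrite("pics/v7.png",np.vstack([a,np.pad(b,((0,0),(0,320),(0,0)))]))
c=np.array([537.5,-245.0])
f=lambda z,s:[(proj("scene",[c[0]+34*np.cos(t),c[1]+34*np.sin(t),z])-[315,150])*8 for t in np.linspace(0,6.28,60)]
for z in(36,58):q=np.array(f(z,0));print(z,q.min(0),q.max(0))
print((proj("scene",[*c,73])-[315,150])*8)
```

```text
36 [253.5178 172.6342] [387.8157 231.9352]
58 [254.504  133.9121] [389.4938 192.3887]
[322.862  135.8095]
```

View pics/v7.png

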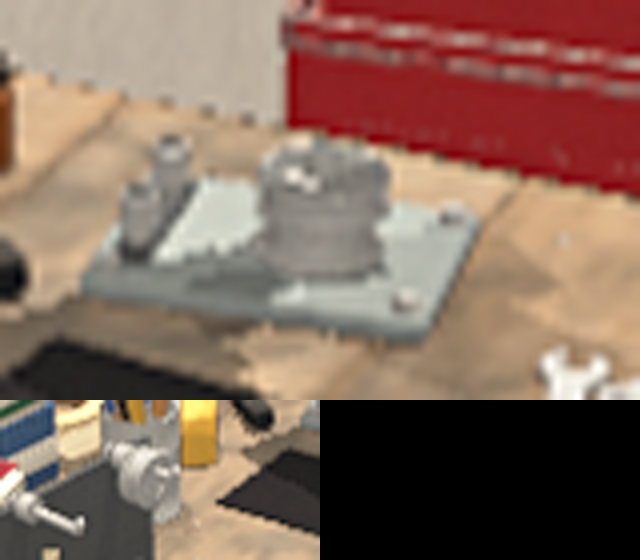

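The former sits on the seat at crop (325,195): its top edge is near y≈137 against 134 predicted, with the spindle through it. The small former still hangs on its peg at (145,475). Handing in.

```bash
python3 -c "
from workcell import r
print(r.hand_in())"
```

```text
the job is handed in; nothing more can be done
None
```

I handed the job in at about 23 s: the larger former was laid flat on the pad and let go, then regrasped and dropped over the square onto the bender's seat, and the smaller one still hangs on its peg. The last picture and the contact heights agree with this, but the hand-in returned no verdict.

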